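# Fix the crank on the hand mill

## Task

The crank of the hand mill sits loose because its wing screw bears on the round of the shaft and not on the flat, which is hidden under the hub. Swing the crank down by its wooden grip until you feel the screw come over the flat, which it is reluctant to leave on either side, centre it there, and then turn the wing screw in clockwise until it comes up solid on the flat, without forcing it any further and without tightening it against the round. Let go of everything and leave the other things on the counter where they are.

Things in the scene. Friction and masses are not known exactly. Their poses are not given: they have to be found in the camera images.
- mill: The cast hand mill, fixed to the counter on a plank 240 x 190 x 22 mm. Origin on the counter under the column; z up; its x axis is level and runs along the shaft from the crank to the grinding discs. Shaft axis 190 mm up. Hopper rim 124 mm wide, 335 mm up, 10 mm to +x of the origin. The bearing neck, 38 mm wide, ends 43 mm short of the hub's middle.
- shaft: The fixed steel shaft, 25 mm thick; origin on its axis at the hub's middle, 165 mm to -x of the mill's origin and 190 mm up; axes as the mill's. Under the hub it has one flat about 15 mm wide, 2.7 mm deep, that cannot be seen. The flat's middle faces the screw at some crank value between -0.65 and 0.65, different each time.
- hub (a point): Middle of the crank's hub (the collar, 44 mm across, 28 mm long) on the shaft axis. Its x runs along the shaft towards the mill, its -y along the crank arm to the grip, its z out along the wing screw; it turns with the crank. The arm is a bar 8 x 20 mm, 16 mm to -x of the middle.
- grip (a point): Centre of the crank's wooden grip, a spool about 29 mm thick and 80 mm long that revolves freely on its pin. It lies along the hub's x, 66 mm to -x of the hub's middle and 110 mm from the shaft axis; hub frame (-66, -110, 0) mm. Room to pinch it from above with the fingers on its two sides.
- crank (a joint): Angle of the crank, rad. 0: screw straight up, arm level towards the mill's -y; it grows as the grip rises; starts at 1.25 to 1.7 (grip up). Unfixed it turns with light drag. The screw fits over the flat within about 0.2 rad of its middle, dropping in with a slight tug. Carried on, some 0.25 rad either way, the grip pushes back by 3 to 5 N as the tip climbs out.
- screw: The wing screw's feeding part; origin about 50 mm from the shaft axis, at the wings' middle, z outward along the screw; it turns with the crank but not with the wings, and sinks 2 to 3 mm as the screw is turned in. Its flat-ended tip presses on the round at the start (55 to 65 N, up to 95 N as the crank is swung); seated and tight it bears on the flat with some 100 N.
- wings (a point): Middle of the wings of the screw: a plate 8 mm thick along its x, 34 mm wide along its y, 18 mm high along its z, which points outward along the screw, away from the shaft (straight up when joint crank is 0). Below it a round shank, 15 to 19 mm thick. It turns with the wings; pinch it across the 8 mm.
- wing (a joint): Turn of the wings, rad; grows as they are turned in (clockwise looking along the screw to the shaft), 8 mm a turn. Starts between -0.22 and -0.04. Turns at 0.3 to 0.6 N m until it comes up solid near 2.1, where the torque climbs past 1 N m within 0.1 rad: tight. More than 0.1 rad beyond that is forced. It stays where left.
- basins: Bystander: two stacked plastic basins, blue in pink, 330 mm across, 123 mm high, a spring clip on the rim. Origin under the centre. Loose.
- coffee_pot: Bystander: aluminium stove-top coffee pot, 104 mm across, 170 mm high, handle 95 mm to -x. Origin under its centre. Loose.
- saucer: Bystander: ceramic saucer, 140 mm across, 18 mm high, beside the mill. Origin under its centre. Loose.
- can_opener: Bystander: steel can opener, about 155 mm long and 27 mm high, lying on the counter beside the crank. Origin on the counter, 55 mm from the cutting end. Loose.
- cup: Bystander: enamel cup, 78 mm across, 78 mm high, handle to its +y. Origin under its centre. Loose.
- tin: Bystander: lidded tin, 100 mm across, 120 mm high. Origin under its centre. Loose.
- spoon: Bystander: steel spoon, 135 mm long, 8 mm high, lying flat along its x. Origin near its middle. Loose.

How it is judged (in metres and radians):
On the way:
1. the screw's tip has come over the flat: it no longer bears on the round of the shaft (contact force between screw and shaft_round_a below 5 N and contact force between screw and shaft_round_b below 5 N), for 0.2 s.
At the end, for the whole second after the job is handed in: The screw bears squarely on the shaft's flat with more than 70 N and with less than 15 N on the round at either side, the crank is still (under 0.3 rad/s), and the robot has let go. The other things lie within 30 mm of where they were (contact force between screw and shaft_flat above 70 N and contact force between screw and shaft_round_a below 15 N and contact force between screw and shaft_round_b below 15 N and velocity of joint crank between -0.3 and 0.3 rad/s); the robot touches nothing.
It fails at once if the screw was forced hard onto the round of the shaft or the edge of the flat (contact force between screw and shaft_round_a above 120 N or contact force between screw and shaft_round_b above 120 N).
It fails at once if the wing screw was forced past its stop (value of joint wing above 2.22 rad).
It fails at once if a bystander was disturbed (moved more than 30 mm) (distance of any of basins, coffee_pot, saucer, can_opener, cup, tin, spoon from where it was at the start of the episode above 0.03 m).
It also fails if it takes over 72 s, if anything falls off the work surface, if the arm or the gripper's body presses on something with over 40 N, if the wrist force passes 120 N, or if a joint passes its speed limit or range.

## Robot

A 7-joint arm with a two-finger parallel gripper is mounted at the origin on the work surface. World frame = base frame: x ahead of the robot, y to its left, z up, the work surface at z = 0. Lengths are in mm, angles in rad, forces in N, time in s.
With the tool pointing down it reaches from about 425 to 975 mm from the base axis. Payload 16.7 kg.
Tool frame: the origin (TCP) lies midway between the tips of the shut fingers; the grasp point (between the pads) lies 19 mm behind it; z points along the fingers, y is the line along which they close (so a half turn about z gives the same grasp; the last joint's range is limited). The gripper opens to 85 mm and grips with 20 to 120 N. Pads are 22 mm wide; open, the fingers measure 114 mm over their backs; the gripper's body (76 mm by 85 mm) begins 54 mm behind the grasp point. The pads swing forward as they close: fully open they stand 13 mm farther back than shut.
Start: joints at [-1.26, 0.426, 0.074, 1.606, -0.034, 1.111, -0.067], TCP at [300.148, 604.556, 231.302] pointing down, gripper open.
Joint ranges: [-2.85, 2.85], [-0.5, 2.14], [-1.23, 1.37], [0.21, 2.46], [-1.02, 4.16], [0.16, 2.05], [-2.73, 2.73]. Speed limits (rad/s): [1.89, 1.89, 2.39, 2.39, 3.01, 3.01, 3.01].

## Interface

Orientations are given as a unit quaternion [w, x, y, z].
In Python, from plant import robot, viewer, ticket gives the robot as it stands. Calls block until the motion is done:
- robot.movep(position, orientation): joint-space move of the TCP to a pose.
- robot.line_to(position, ori=None, v=150): straight line of the TCP; ori=None keeps the orientation; v is the mean speed in mm/s.
- robot.move_joints(angles): joint-space move.
- robot.release() and robot.grab(grip_force=None): open the fingers fully, or close them until they stop; grip_force is the grip in N (None keeps the last).
- robot.hold(seconds).
- robot.ik(position, orientation): joint angles nearest the present ones, or None.
- robot.state(): the state.
- viewer.read_camera(name): name is "scene" or "top"; returns a dict with "img" (384x512x3 uint8, blue, green, red), "z_map" (384x512 float32, mm along the optical axis (not along the pixel's ray), 0 where there is no reading), "fx", "fy", "cx", "cy" (pixels), "extrinsics" (4x4, takes a point from camera to world coordinates). Camera axes: x right, y up, looking along -z (the intrinsics and any distortion apply to the point x, -y, -z); pixel columns grow to the right and rows downward; lengths in mm; the calibration is good to about 2 mm. A picture is of the moment at which its call begins.
A pose or a line that the arm cannot do raises robot.IKError and nothing moves.
- ticket.sign_off(): hands the job in; it is judged then, once.
The state is a dict: "time_s": time; "joint_pos": joint angles; "dq": joint speeds; "joint_efforts": joint torques, N m; "ee_pos": TCP position; "ee_rot": TCP orientation; "contact_force": force on the tool from outside, world axes, zero at the start; "torque": the same for the moment, N m; "grip_width": finger opening in mm; "gripper_force": force on a finger pad.
Only numpy, scipy, OpenCV 4.12 (cv2) and the standard library are available. Lean on these libraries where they do the work, as an engineer would, in place of code of your own. Each camera call takes 0.05 s, during which the arm holds its last target. There are 200 camera calls.

## Working session

There is one attempt and no reset: what is moved stays moved. The work goes in short steps, each a Python script; the robot and the scene stay as the last script left them, time stands still between calls to the robot, and variables do not carry over. Pictures are saved under pics/ and viewed, at most 10 in all, crops included, and the job is handed in when it is done.

```bash
mkdir -p pics; ls; python3 - <<'E'
from plant import robot, viewer, ticket
import cv2,numpy as np
for n in("scene","top"):
    c=viewer.read_camera(n); cv2.imwrite(f"pics/{n}0.png",c["img"]); np.savez(f"{n}0.npz",**c)
    print(n,c["fx"],c["fy"],c["cx"],c["cy"],np.round(c["extrinsics"],3).tolist(),[k for k in c])
s=robot.state();print(s)
E
```

```text
pics
scene 392.535438206765 392.535438206765 257.12954960533665 200.88109194029954 [[0.867, -0.379, 0.324, 963.248], [0.498, 0.651, -0.573, -765.969], [0.006, 0.658, 0.753, 1174.24], [0.0, 0.0, 0.0, 1.0]] ['img', 'z_map', 'fx', 'fy', 'cx', 'cy', 'extrinsics']
top 412.50113035088543 412.50113035088543 262.4348090418673 194.995563837205 [[-0.007, 0.991, -0.132, 374.406], [-1.0, -0.005, 0.011, 18.766], [0.01, 0.132, 0.991, 1359.214], [0.0, 0.0, 0.0, 1.0]] ['img', 'z_map', 'fx', 'fy', 'cx', 'cy', 'extrinsics']
{'time_s': 0.1, 'joint_pos': array([-1.25952412,  0.42670303,  0.07381781,  1.60655497, -0.03407402,
        1.11080281, -0.06708762]), 'dq': array([ 0.00083145, -0.00141923, -0.00053894, -0.00064557, -0.00122851,
       -0.00127539,  0.00129773]), 'joint_efforts': array([ 9.41321778e-03, -9.51531529e+01,  3.77237588e+00, -4.64401960e+01,
        1.97375205e-02,  6.40506667e-03,  3.25426896e-06]), 'ee_pos': array([299.97497689, 604.25886068, 230.65190215]), 'ee_rot': array([-9.07517170e-05,  2.28341726e-01,  9.73580859e-01, -5.98187852e-04]), 'contact_force': array([-0.44920518, -0.48353545, -0.26507399]), 'torque': array([ 0.00441231, -0.03738147, -0.017014  ]), 'gripper_force': 0.0, 'grip_width': 85.15822629786852}
```

View pics/scene0.png

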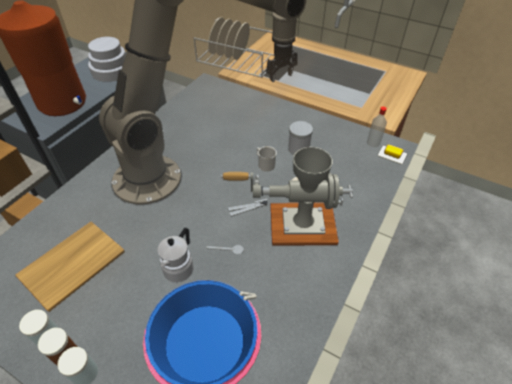

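View pics/top0.png

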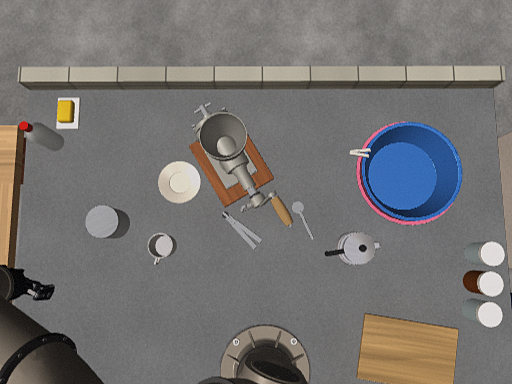

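The scene view shows the hopper at (313,160), the hub near (257,188) and the grip at (237,176). In the top view the hopper is at (223,135), the hub near (258,199), the grip at (281,210) and the plank around (231,170).

```bash
cat > h.py <<'E'
import numpy as np,cv2
def ray(c,u,v):
    E=c["extrinsics"];d=E[:3,:3]@np.array([(u-c["cx"])/c["fx"],-(v-c["cy"])/c["fy"],-1.]);return E[:3,3],d
def plane(c,u,v,z):
    o,d=ray(c,u,v);return o+d*(z-o[2])/d[2]
def cloud(c,m):
    v,u=np.nonzero(m&(c["z_map"]>0));z=c["z_map"][v,u]
    P=np.c_[(u-c["cx"])/c["fx"]*z,-(v-c["cy"])/c["fy"]*z,-z];E=c["extrinsics"]
    return P@E[:3,:3].T+E[:3,3],u,v
E
python3 - <<'E'
from h import *
S=dict(np.load("scene0.npz"));T=dict(np.load("top0.npz"))
for n,c in(("scene",S),("top",T)):
    P,u,v=cloud(c,np.ones((384,512),bool))
    hsv=cv2.cvtColor(c["img"],cv2.COLOR_BGR2HSV)[v,u]
    # grip: orange-ish above 150mm near mill
    near=(P[:,0]>350)&(P[:,0]<800)&(abs(P[:,1])<300)
    g=near&(hsv[:,1]>90)&(hsv[:,0]>5)&(hsv[:,0]<25)&(P[:,2]>60)
    print(n,"grip",g.sum(),P[g].mean(0).round(1),P[g].min(0).round(),P[g].max(0).round())
    q=P[g]-P[g].mean(0);w,s,V=np.linalg.svd(q,full_matrices=False);print(" axis",V[0].round(3),"ext",np.ptp(q@V[0]).round(1), "ends",(P[g].mean(0)+V[0]*np.array([[(q@V[0]).min()],[(q@V[0]).max()]])).round(1).tolist())
    b=near&(hsv[:,1]>90)&(hsv[:,0]<25)&(P[:,2]>10)&(P[:,2]<35)
    r=cv2.minAreaRect(P[b][:,:2].astype(np.float32));print(" plank",r, b.sum())
    h=near&(P[:,2]>325)&(P[:,2]<345);
    if h.sum()>5: print(" rim",cv2.minEnclosingCircle(P[h][:,:2].astype(np.float32)),h.sum())
    k=near&(P[:,2]>195)&(P[:,2]<250)&(P[:,0]<560)&(hsv[:,1]<80)
    print(" hubstuff",k.sum(),P[k].round()[::max(1,k.sum()//25)].tolist())
for n,c,(x,y,w,h) in(("s",S,(210,130,160,120)),("t",T,(180,90,130,165))):
    pass
a=cv2.resize(S["img"][130:250,210:370],(640,480),interpolation=cv2.INTER_CUBIC);cv2.imwrite("pics/s_c.png",a)
b=cv2.resize(T["img"][160:235,230:330],(800,600),interpolation=cv2.INTER_CUBIC);cv2.imwrite("pics/t_c.png",b)
E
```

```text
scene grip 199 [492.9 -36.8 293.6] [440. -70.  97.] [759. 126. 314.]
 axis [ 0.718  0.485 -0.498] ext 380.4 ends [[453.3, -63.6, 321.1], [726.6, 121.0, 131.5]]
 plank ((667.5463256835938, 106.20074462890625), (237.7890167236328, 194.48822021484375), 29.080341339111328) 1429
 rim ((667.6954345703125, 110.05349731445312), 63.3061637878418) 285
 hubstuff 207 [[488.0, 66.0, 219.0], [488.0, 60.0, 210.0], [494.0, 49.0, 212.0], [502.0, 55.0, 206.0], [493.0, 44.0, 202.0], [504.0, 38.0, 208.0], [512.0, 38.0, 207.0], [517.0, 29.0, 213.0], [515.0, -8.0, 241.0], [525.0, 28.0, 213.0], [510.0, 15.0, 213.0], [531.0, 33.0, 207.0], [555.0, 44.0, 210.0], [522.0, 15.0, 214.0], [540.0, 37.0, 203.0], [513.0, -4.0, 222.0], [530.0, 20.0, 209.0], [551.0, 38.0, 203.0], [520.0, 11.0, 207.0], [539.0, 32.0, 198.0], [510.0, 1.0, 206.0], [535.0, 19.0, 202.0], [556.0, 36.0, 199.0], [536.0, 10.0, 206.0], [521.0, 2.0, 201.0], [515.0, -1.0, 195.0]]
top grip 302 [476.1 -39.7 302.9] [438. -69. 177.] [585.  53. 312.]
 axis [-0.75  -0.531  0.395] ext 205.0 ends [[600.7, 48.5, 237.2], [447.0, -60.3, 318.2]]
 plank ((666.5888061523438, 107.78485107421875), (238.80479431152344, 188.97894287109375), 30.321821212768555) 1549
 rim ((667.578369140625, 108.05891418457031), 62.050628662109375) 266
 hubstuff 351 [[560.0, 61.0, 206.0], [557.0, 52.0, 206.0], [554.0, 41.0, 204.0], [552.0, 33.0, 197.0], [547.0, 52.0, 198.0], [543.0, 38.0, 201.0], [540.0, 18.0, 200.0], [535.0, 35.0, 202.0], [531.0, 33.0, 208.0], [528.0, 30.0, 206.0], [525.0, 30.0, 211.0], [522.0, 27.0, 209.0], [519.0, 24.0, 213.0], [516.0, 27.0, 213.0], [514.0, 30.0, 209.0], [512.0, 35.0, 202.0], [509.0, 50.0, 204.0], [505.0, 10.0, 231.0], [506.0, 33.0, 203.0], [501.0, 55.0, 219.0], [503.0, 16.0, 205.0], [500.0, 35.0, 204.0], [497.0, 49.0, 211.0], [493.0, 55.0, 215.0], [492.0, 50.0, 204.0], [484.0, 67.0, 200.0]]
```

View pics/s_c.png

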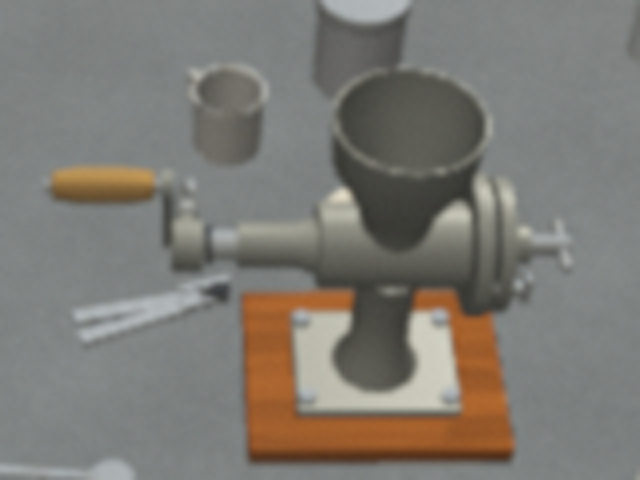

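View pics/t_c.png

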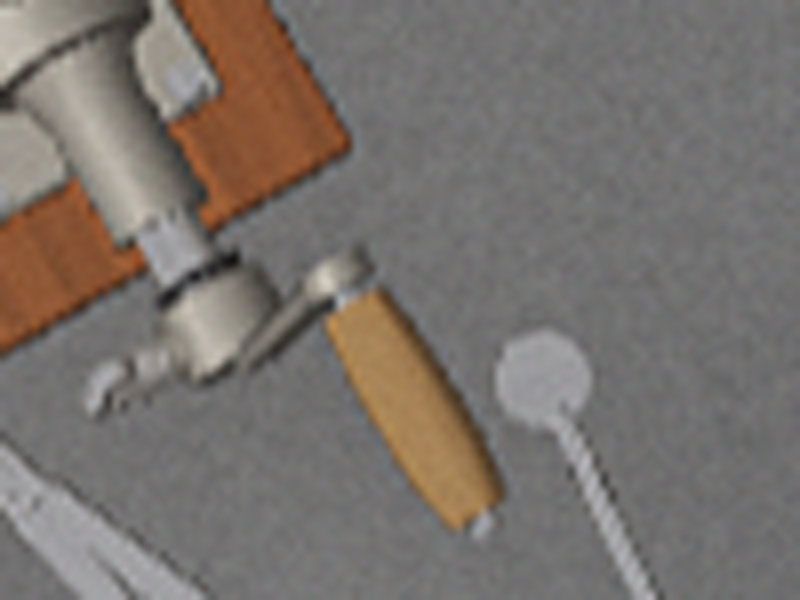

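The crops show the grip nearly overhead, with its outer end near (281,217) in the top image. The screw points sideways to the mill's +y, and the wings sit around (243,208). The area around the grip is clear. Next I'll fit the geometry.

```bash
cat >> h.py <<'E'
from scipy.spatial.transform import Rotation as Ro
def quat(R): q=Ro.from_matrix(R).as_quat();return [q[3],q[0],q[1],q[2]]
def mat(q): return Ro.from_quat([q[1],q[2],q[3],q[0]]).as_matrix()
def tool(z,y):  # tool z axis and closing axis
    z=z/np.linalg.norm(z);y=y-z*(y@z);y/=np.linalg.norm(y);return np.c_[np.cross(y,z),y,z]
Z=np.array([0,0,1.])
E
python3 - <<'E'
from h import *
from plant import robot
S=dict(np.load("scene0.npz"));T=dict(np.load("top0.npz"))
A=np.radians(29.7);X=np.array([np.cos(A),np.sin(A),0]);Y=np.cross(Z,X)
O=np.array([667.6,109,0])-10*X;H=O-165*X+190*Z
print("O",O,"H",H)
for n,c in(("s",S),("t",T)):
    P,u,v=cloud(c,np.ones((384,512),bool));hsv=cv2.cvtColor(c["img"],cv2.COLOR_BGR2HSV)[v,u]
    g=(P[:,0]>400)&(P[:,0]<540)&(abs(P[:,1])<90)&(hsv[:,1]>90)&(hsv[:,0]<25)&(P[:,2]>240)
    L=(P[g]-H)@np.c_[X,Y,Z];print(n,g.sum(),"grip local mean",L.mean(0).round(1),np.percentile(L,[3,97],axis=0).round(1).tolist())
    q=L-L.mean(0);print(" axis",np.linalg.svd(q,full_matrices=False)[2][0].round(3))
    pix=np.c_[u[g],v[g]].mean(0);o,d=ray(c,*pix);print(" pix",pix)
    # neck/shaft line: points with z near top of neck
    k=(((P-H)@X)>20)&(((P-H)@X)<90)&(abs((P-H)@Y)<25)&(P[:,2]>195)&(P[:,2]<225)
    L=(P[k]-H)@np.c_[X,Y,Z];print(" neck",k.sum(),L.mean(0).round(1),np.polyfit(L[:,0],L[:,1],1).round(3))
    k=(abs((P-H)@X)<10)&(((P-H)@Y)>28)&(((P-H)@Y)<70)&(P[:,2]>150)
    L=(P[k]-H)@np.c_[X,Y,Z];print(" screw",k.sum(),L.mean(0).round(1),L.min(0).round(),L.max(0).round())
for q in(1.3,0,-.9):
  for s in(1,-1):
    G=H-70*X+110*(-np.cos(q)*Y+np.sin(q)*Z);print(q,s,np.round(robot.ik((G-19*Z).tolist(),quat(tool(-Z,s*Y))),2))
E
```

```text
O [658.91368486 104.04541332   0.        ] H [515.58948497  22.29473302 190.        ]
s 186 grip local mean [-67.  -41.7 114.7] [[-102.3, -49.0, 103.2], [-32.0, -32.0, 122.2]]
 axis [ 1.    -0.004  0.01 ]
 pix [235.24193548 175.5483871 ]
 neck 167 [58.9 -5.8 15. ] [-0.049 -2.887]
 screw 30 [-0.3 37.5 23.6] [-9. 28. 12.] [ 8. 52. 33.]
t 296 grip local mean [-67.4 -34.7 115.1] [[-104.0, -46.8, 106.2], [-31.3, -23.3, 120.8]]
 axis [-1.    -0.017 -0.003]
 pix [281.36486486 210.625     ]
 neck 270 [58.4 -1.9 13.7] [ 0.014 -2.704]
 screw 53 [-2.  40.5 20.4] [-10.  29.   0.] [ 8. 54. 35.]
1.3 1 [-0.61  0.03  0.57  2.02 -0.02  1.1   2.06]
1.3 -1 [-0.89  0.02  0.86  2.03 -0.01  1.1  -1.07]
0 1 [-0.41  0.27  0.59  2.04 -0.19  0.88  2.37]
0 -1 [-0.7   0.37  0.97  2.05 -0.39  0.91 -0.57]
-0.9 1 [-0.33  0.35  0.41  2.15 -0.22  0.68  2.32]
-0.9 -1 [-0.65  0.45  0.82  2.17 -0.5   0.72 -0.54]
```

```bash
cat >> h.py <<'E'
A=np.radians(29.7);X=np.array([np.cos(A),np.sin(A),0]);Y=np.cross(Z,X)
H=np.array([515.6,22.3,190.])-2*Y
M=np.c_[X,Y,Z]
E
python3 - <<'E'
from h import *
from plant import robot,viewer
q=quat(tool(-Z,-Y));G=H-70*X-33*Y+106*Z
robot.movep([340,320,400],q); robot.movep((G+np.array([0,0,80])).tolist(),q)
print(robot.state()["time_s"],robot.state()["joint_pos"].round(2))
robot.line_to((G-19*Z+3*Z).tolist())
s=robot.state();print("pre",s["time_s"],s["contact_force"],(M.T@(s["ee_pos"]-H)).round(1))
robot.grab(40);s=robot.state();L=M.T@(s["ee_pos"]+19*Z-H)
print("post",s["time_s"],M.T@s["contact_force"],L.round(1),s["grip_width"],s["gripper_force"],np.arctan2(L[2],-L[1]),np.hypot(L[1],L[2]))
c=viewer.read_camera("scene");cv2.imwrite("pics/g.png",cv2.resize(c["img"][110:250,180:360],(720,560),interpolation=cv2.INTER_CUBIC))
E
```

```text
3.275 [-1.21 -0.16  1.06  1.88  0.15  1.35 -1.24]
pre 4.0667 [-0.02288351 -0.43487571 -0.00981898] [-69.7 -33.1  90.4]
post 4.625 [-2.55289578 -2.14790632  5.65698144] [-69.9 -33.2 109.2] 27.839063298265618 39.411969780921936 1.275462100114078 114.18142128450262
```

View pics/g.png

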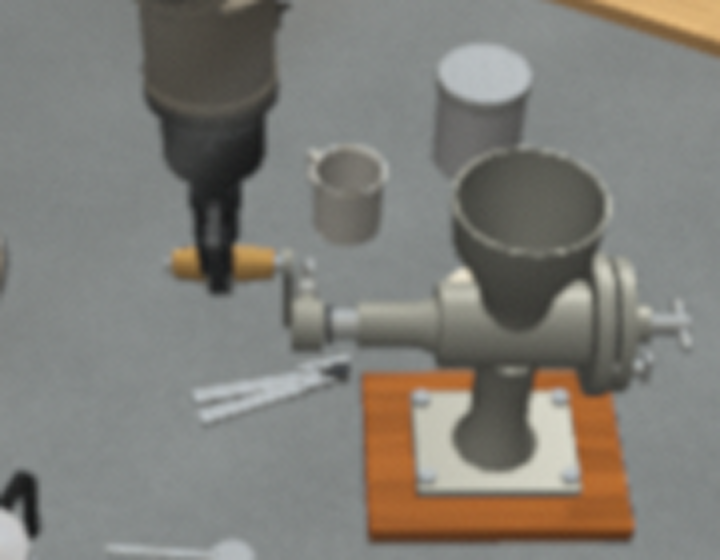

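The gripper holds the spool at its middle, crop position (218,265), with the crank clear. Now I'll swing down, logging the tangential force.

```bash
cat >> h.py <<'E'
import json,os
def arcpos(q,R=110): return R*(-np.cos(q)*Y+np.sin(q)*Z)
def sweep(robot,qs,E0,q0,v=40,hold=0.05,stop=None):
    out=[]
    for q in qs:
        robot.line_to((E0+arcpos(q)-arcpos(q0)).tolist(),v=v); robot.hold(hold)
        s=robot.state();f=M.T@s["contact_force"];t=np.array([0,np.sin(q),np.cos(q)]);r=np.array([0,-np.cos(q),np.sin(q)])
        L=M.T@(s["ee_pos"]-(E0-arcpos(q0)));qa=np.arctan2(L[2],-L[1])
        out.append((s["time_s"],q,qa,f@t,f@r,f[0]));print("%.2f q%.3f qa%.3f T%.2f R%.2f X%.2f"%out[-1])
        if stop and stop(out): break
    return out
E
python3 - <<'E'
from h import *
from plant import robot
E0=robot.state()["ee_pos"];q0=1.275;json.dump([E0.tolist(),q0],open("g.json","w"))
sweep(robot,[1.2,1.1,1.0,.94,.88,.82,.76,.70],E0,q0)
E
```

```text
5.08 q1.200 qa1.199 T0.08 R2.53 X0.33
5.56 q1.100 qa1.100 T-0.84 R4.04 X-0.05
6.03 q1.000 qa1.000 T-1.99 R4.40 X1.81
6.40 q0.940 qa0.940 T-1.97 R5.32 X3.05
6.77 q0.880 qa0.880 T-2.53 R3.99 X3.02
7.13 q0.820 qa0.819 T-1.10 R4.92 X2.89
7.50 q0.760 qa0.759 T-1.34 R4.90 X4.03
7.87 q0.700 qa0.699 T0.46 R5.15 X4.12
```

```bash
python3 - <<'E'
from h import *
from plant import robot
E0,q0=json.load(open("g.json"));E0=np.array(E0)
sweep(robot,np.arange(.65,.04,-.05),E0,q0,stop=lambda o:o[-1][3]>5)
E
```

```text
8.20 q0.650 qa0.648 T-1.26 R5.20 X4.86
8.53 q0.600 qa0.598 T-0.91 R5.02 X4.81
8.87 q0.550 qa0.548 T-0.72 R4.18 X4.25
9.20 q0.500 qa0.498 T-1.75 R4.74 X5.42
9.53 q0.450 qa0.448 T-1.66 R4.95 X5.79
9.87 q0.400 qa0.397 T-2.07 R5.96 X6.24
10.20 q0.350 qa0.347 T-1.46 R6.57 X6.07
10.53 q0.300 qa0.297 T-0.29 R5.47 X7.00
10.87 q0.250 qa0.247 T-2.10 R5.93 X6.05
11.20 q0.200 qa0.196 T-3.73 R6.64 X6.68
11.53 q0.150 qa0.147 T-2.84 R5.43 X7.20
11.87 q0.100 qa0.097 T-2.95 R6.61 X7.24
12.20 q0.050 qa0.047 T-1.31 R6.20 X6.60
```

```bash
python3 - <<'E'
from h import *
from plant import robot
E0,q0=json.load(open("g.json"));E0=np.array(E0)
sweep(robot,np.arange(.0,-.56,-.05),E0,q0,stop=lambda o:o[-1][3]>3)
E
```

```text
12.53 q0.000 qa-0.003 T-2.35 R6.20 X7.32
12.87 q-0.050 qa-0.053 T-1.69 R6.39 X6.46
13.20 q-0.100 qa-0.103 T-0.78 R6.45 X6.64
13.53 q-0.150 qa-0.152 T-0.50 R6.01 X7.03
13.87 q-0.200 qa-0.202 T-0.88 R6.14 X7.37
14.20 q-0.250 qa-0.252 T1.25 R5.16 X6.61
14.53 q-0.300 qa-0.301 T2.79 R3.73 X6.18
14.87 q-0.350 qa-0.353 T-1.81 R7.11 X7.02
15.20 q-0.400 qa-0.403 T-3.02 R7.01 X7.61
15.53 q-0.450 qa-0.453 T-1.26 R6.76 X7.57
15.87 q-0.500 qa-0.504 T-2.39 R8.45 X6.94
16.20 q-0.550 qa-0.553 T-0.92 R5.80 X7.04
```

The pushback peaks near -0.30 and the screw is back on the round beyond -0.35. I'll sweep back up to find the opposite edge.

```bash
python3 - <<'E'
from h import *
from plant import robot
E0,q0=json.load(open("g.json"));E0=np.array(E0)
sweep(robot,[-.45,-.4,-.35,-.3,-.25,-.2,-.1,0,.05,.1,.14,.17,.2,.23,.26,.29],E0,q0,stop=lambda o:o[-1][1]>.12 and o[-1][3]<-6.2)
E
```

```text
16.68 q-0.450 qa-0.451 T0.84 R6.14 X6.23
17.01 q-0.400 qa-0.400 T0.46 R6.44 X6.72
17.34 q-0.350 qa-0.351 T0.06 R7.00 X7.43
17.68 q-0.300 qa-0.300 T0.97 R6.93 X6.33
18.01 q-0.250 qa-0.250 T0.84 R6.68 X7.16
18.34 q-0.200 qa-0.200 T3.05 R4.35 X5.16
18.82 q-0.100 qa-0.101 T1.05 R5.67 X6.65
19.29 q0.000 qa-0.001 T0.23 R6.09 X6.97
19.62 q0.050 qa0.049 T0.34 R4.83 X6.59
19.96 q0.100 qa0.099 T-0.56 R6.31 X5.29
20.27 q0.140 qa0.138 T-1.77 R6.63 X5.93
20.57 q0.170 qa0.168 T-1.53 R6.35 X6.58
20.87 q0.200 qa0.198 T-3.12 R6.88 X6.80
21.17 q0.230 qa0.227 T-3.10 R7.97 X6.78
21.47 q0.260 qa0.257 T-3.61 R7.68 X6.84
21.77 q0.290 qa0.287 T-6.53 R7.81 X6.99
```

Tugs come at +0.20 going down and -0.20 going up, and pushback at -0.30 and +0.29, so the middle is about 0.0. I'll centre the crank there, release, back off upward and outward, and look at the wings.

```bash
python3 - <<'E'
from h import *
from plant import robot,viewer
E0,q0=json.load(open("g.json"));E0=np.array(E0)
sweep(robot,[.1,-.03,-.005],E0,q0)
robot.release();s=robot.state();print(s["time_s"],M.T@(s["ee_pos"]-H))
p=s["ee_pos"]+100*Z;robot.line_to(p.tolist(),v=200)
robot.line_to((p-110*X-60*Y).tolist() if False else (p-20*X-110*Y).tolist(),v=250)
for n in("scene","top"):
    c=viewer.read_camera(n);np.savez(f"{n}1.npz",**c)
    P,u,v=cloud(c,np.ones((384,512),bool));hsv=cv2.cvtColor(c["img"],cv2.COLOR_BGR2HSV)[v,u];L=(P-H)@M
    g=(abs(L[:,0]+66)<50)&(abs(L[:,1]+110)<30)&(hsv[:,1]>90)&(hsv[:,0]<25)&(abs(L[:,2])<40)
    print(n,"grip",g.sum(),L[g].mean(0).round(1),np.percentile(L[g],[3,97],axis=0).round(1).tolist())
    k=(abs(L[:,0])<40)&(abs(L[:,1])<40)&(L[:,2]>38)&(L[:,2]<75)
    W=L[k];print(" wings",k.sum(),W.mean(0).round(1),W.min(0).round(),W.max(0).round(),"top",W[W[:,2]>52].mean(0).round(1))
    if k.sum()>6: print(" axis",cv2.minAreaRect(W[:,:2].astype(np.float32)))
print(robot.state()["time_s"])
S=dict(np.load("scene1.npz"));T=dict(np.load("top1.npz"))
a=cv2.resize(S["img"][155:230,215:315],(480,360),interpolation=cv2.INTER_CUBIC);b=cv2.resize(T["img"][170:230,230:310],(480,360),interpolation=cv2.INTER_CUBIC)
cv2.imwrite("pics/w.png",np.vstack([a,b])[:, :][:600] if False else cv2.resize(np.hstack([a,b]),(800,300)))
E
```

```text
22.49 q0.100 qa0.097 T-3.57 R6.39 X7.99
23.05 q-0.030 qa-0.033 T-1.85 R5.89 X7.16
23.35 q-0.005 qa-0.006 T0.76 R5.46 X6.99
23.95 [ -70.01690225 -111.08726128  -15.61367147]
scene grip 142 [ -58.5 -116.6   10.2] [[-93.9, -123.8, -0.5], [-30.1, -105.6, 18.1]]
 wings 37 [-0.6 -2.9 51.9] [ -9. -16.  38.] [ 8. 10. 61.] top [ 0.3 -1.7 57.2]
 axis ((-0.48689842224121094, -2.728898048400879), (16.673309326171875, 25.79051971435547), 0.11294962465763092)
top grip 229 [ -64.5 -109.3    9.8] [[-99.0, -121.4, 1.2], [-29.8, -98.8, 15.8]]
 wings 57 [-1.9 -1.5 51.8] [-10. -17.  38.] [ 6. 15. 59.] top [-0.9 -1.7 55.5]
 axis ((-1.4852232933044434, -2.0959434509277344), (14.94247817993164, 32.83978271484375), 20.809734344482422)
25.3583
```

View pics/w.png

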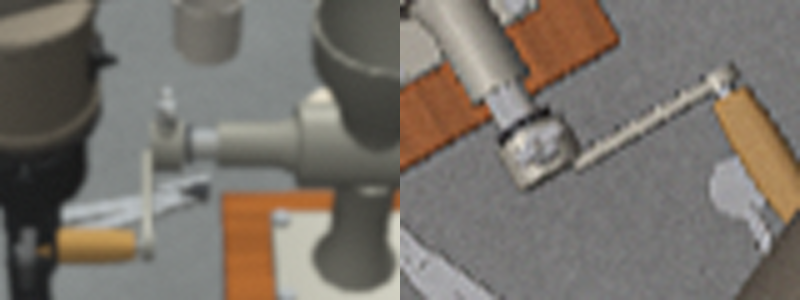

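The crank stayed near 0 and the wings point up, at local (-1,-1.7,50), with the plate roughly across the shaft. Next I'll check the wrist range for a single 2.23 rad turn.

```bash
cat >> h.py <<'E'
WC=np.array([-1.,-1.7,0])  # screw axis, mill-local at hub
def wpose(w,s,dz=0,wc=WC):
    a=A-w;y=s*np.array([np.cos(a),np.sin(a),0])   # closing axis = wing x, turned about +z by -w
    return (H+M@(wc+np.array([0,0,33-8*(w+.13)/(2*np.pi)+dz]))).tolist(),quat(tool(-Z,y))
E
python3 - <<'E'
from h import *
from plant import robot
print(robot.state()["joint_pos"].round(2))
for s in(1,-1):
  for w in(-.13,.5,1,1.5,2.1):
    j=robot.ik(*wpose(w,s));print(s,w,None if j is None else np.round(j,2))
E
```

```text
[-0.54  0.4   1.07  1.8  -0.38  1.17 -0.41]
1 -0.13 [-0.79  0.21  0.73  2.   -0.17  0.99  0.67]
1 0.5 [-0.92  0.24  0.9   2.   -0.22  1.    0.1 ]
1 1 [-1.    0.27  1.    2.01 -0.27  1.   -0.35]
1 1.5 [-1.07  0.32  1.11  2.01 -0.33  1.01 -0.78]
1 2.1 [-1.14  0.39  1.24  2.01 -0.43  1.04 -1.28]
-1 -0.13 [-1.14  0.38  1.24  2.01 -0.42  1.04 -2.2 ]
-1 0.5 [ 0.71  0.33 -1.02  1.92  0.32  1.07  2.71]
-1 1 [ 0.7   0.33 -1.02  1.92  0.32  1.07  2.21]
-1 1.5 [ 0.7   0.33 -1.02  1.92  0.32  1.07  1.71]
-1 2.1 [-0.61  0.19  0.51  1.99 -0.11  0.99  1.52]
```

```bash
python3 - <<'E'
from h import *
from plant import robot,viewer
s=robot.state();robot.line_to((s["ee_pos"]+60*Z).tolist(),v=250)
p,q=wpose(-.13,1,110);robot.movep(p,q)
def rep(n):
    s=robot.state();Rm=mat(s["ee_rot"]);print(n,round(s["time_s"],2),"F",(M.T@s["contact_force"]).round(2),"Tz",round(Rm[:,2]@s["torque"],3),"ee",(M.T@(s["ee_pos"]-H)).round(1),"w",round(s["grip_width"],1),round(s["gripper_force"],1))
rep("above")
robot.line_to(wpose(-.13,1,0)[0],v=100);rep("down")
c=viewer.read_camera("top");np.savez("top2.npz",**c);d=viewer.read_camera("scene")
cv2.imwrite("pics/d.png",cv2.resize(np.hstack([d["img"][140:230,200:320],c["img"][150:240,200:320]]),(800,300),interpolation=cv2.INTER_CUBIC))
E
```

```text
above 26.76 F [-0.05  0.45 -0.64] Tz 0.006 ee [ -1.4  -2.1 142.7] w 85.5 0.0
down 28.01 F [ 0.23 -0.79 -0.74] Tz 0.037 ee [-0.7 -1.9 33.5] w 85.5 0.0
```

View pics/d.png

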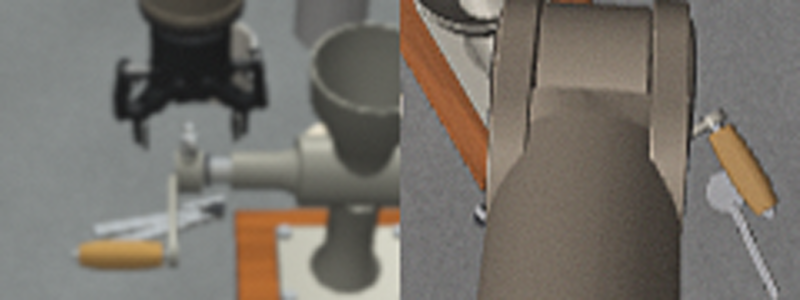

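The fingers straddle the wings, with tips at (140,145) and (240,140) about the wings at (187,135). Closing now.

```bash
cat >> h.py <<'E'
def rep(robot,n=""):
    s=robot.state();Rm=mat(s["ee_rot"]);tz=Rm[:,2]@s["torque"]
    a=np.arctan2(Rm[1,1],Rm[0,1]);w=(A-a+np.pi/2)%np.pi-np.pi/2 if False else A-a
    print(n,"%.2f"%s["time_s"],"F",(M.T@s["contact_force"]).round(1),"Tz %.3f w %.3f"%(tz,w),"ee",(M.T@(s["ee_pos"]-H)).round(1),"gw",round(s["grip_width"],1),round(s["gripper_force"],1));return tz,w
E
python3 - <<'E'
from h import *
from plant import robot
robot.grab(60);rep(robot,"grab");robot.hold(.1);rep(robot)
E
```

```text
grab 28.80 F [-6.7  0.6  7.7] Tz 0.004 w -0.130 ee [-1.7 -1.8 33.1] gw 8.8 58.6
 28.90 F [-6.4  1.2  7.4] Tz -0.005 w -0.130 ee [-1.7 -1.8 33. ] gw 9.3 58.6
```

```bash
python3 - <<'E'
from h import *
from plant import robot
wc=np.array([-1.9,-1.8,0])
robot.grab(90)
for w in(-.13,.1,.3,.6,.9,1.2):
    p,q=wpose(w,1,0,wc);robot.line_to(p,q,v=20);tz,wa=rep(robot,"%.2f"%w)
    if abs(tz)>.95: break
E
```

```text
-0.13 29.37 F [-2.   1.4  6.5] Tz 0.039 w -0.130 ee [-1.8 -1.9 33.2] gw 7.3 88.3
0.10 29.75 F [ -3.9 -15.7   4.1] Tz -0.015 w 0.101 ee [-2.  -2.4 33. ] gw 7.7 92.1
0.30 30.10 F [-4.8  7.9 15.8] Tz -0.349 w 0.301 ee [-2.5 -2.9 32.8] gw 7.7 92.4
0.60 30.55 F [-27.7 -20.6  20.2] Tz -0.304 w 0.602 ee [-3.8 -3.7 32.5] gw 7.2 92.8
0.90 31.00 F [-32.8  -2.2  42. ] Tz -0.773 w 0.903 ee [-5.3 -3.8 32.3] gw 7.7 94.2
1.20 31.45 F [-14.8  -1.1  19. ] Tz -0.048 w 1.201 ee [-2.5 -2.3 31.6] gw 7.8 96.8
```

Side forces rose and then relaxed, which suggests the pads slid along the plate. I'll look before going on.

```bash
python3 - <<'E'
from h import *
from plant import robot,viewer
rep(robot);d=viewer.read_camera("scene");c=viewer.read_camera("top")
P,u,v=cloud(c,np.ones((384,512),bool));hsv=cv2.cvtColor(c["img"],cv2.COLOR_BGR2HSV)[v,u];L=(P-H)@M
g=(abs(L[:,0]+66)<50)&(abs(L[:,1]+110)<30)&(hsv[:,1]>90)&(hsv[:,0]<25)&(abs(L[:,2])<40)
print("grip",g.sum(),L[g].mean(0).round(1),np.percentile(L[g],[3,97],axis=0).round(1).tolist())
cv2.imwrite("pics/e.png",cv2.resize(d["img"][155:215,215:295],(800,600),interpolation=cv2.INTER_CUBIC))
E
```

```text
31.45 F [-14.8  -1.1  19. ] Tz -0.048 w 1.201 ee [-2.5 -2.3 31.6] gw 7.8 96.8
grip 238 [ -66.1 -109.5    8.5] [[-102.7, -121.1, -0.0], [-29.5, -98.7, 14.1]]
```

View pics/e.png

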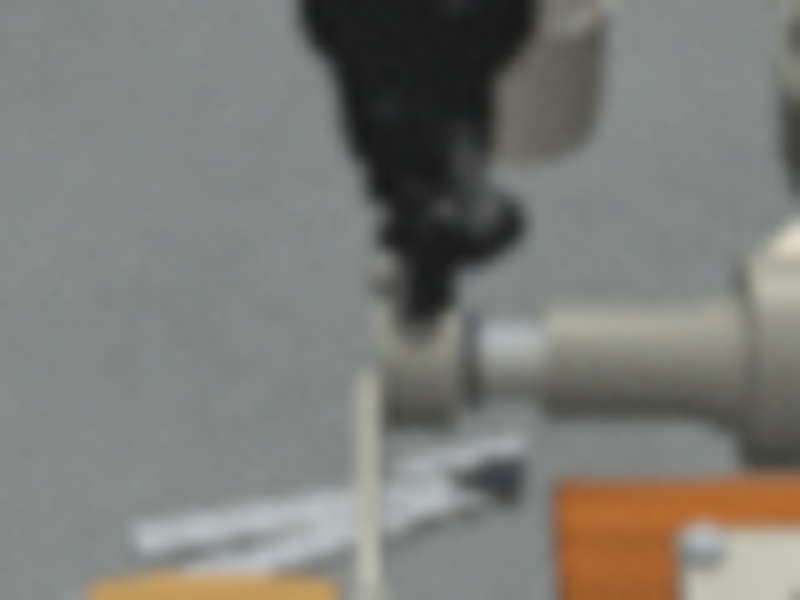

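The pads still hold the plate, with the wing edge visible at (385,275), and the crank is unmoved. I'll release to shed the side load, regrasp, and continue in smaller steps with force-relief in x.

```bash
python3 - <<'E'
from h import *
from plant import robot
wc=np.array([-1.9,-1.8,0.])
robot.release();rep(robot,"open")
robot.grab(90);rep(robot,"regrab")
for w in(1.3,1.4,1.5,1.6,1.7):
    f=M.T@robot.state()["contact_force"];wc+=np.clip(.05*f,-.4,.4)*[1,.5,1]
    p,q=wpose(w,1,0,wc);robot.line_to(p,q,v=20);tz,wa=rep(robot,"%.2f"%w)
    if abs(tz)>.95: break
print(wc);json.dump(wc.tolist(),open("wc.json","w"))
E
```

```text
open 32.28 F [0.9 0.4 1.1] Tz 0.017 w 1.200 ee [-1.9 -1.8 31.3] gw 85.9 0.0
regrab 32.99 F [-1.2  0.7  4.6] Tz -0.051 w 1.200 ee [-1.8 -2.  31.6] gw 7.8 88.6
1.30 33.24 F [-0.5 -0.4  4.3] Tz -0.562 w 1.297 ee [-1.8 -1.8 31.5] gw 8.0 93.0
1.40 33.49 F [-1.7  0.2  4. ] Tz -0.691 w 1.397 ee [-2.1 -1.7 31.5] gw 7.6 89.8
1.50 33.74 F [-6.6  1.2  4.8] Tz -0.716 w 1.498 ee [-2.8 -1.7 31.4] gw 7.7 92.6
1.60 33.99 F [-6.5  0.8  4.6] Tz -0.634 w 1.598 ee [-3.3 -1.7 31.4] gw 8.0 90.0
1.70 34.24 F [-0.9 -2.2  5.6] Tz -0.576 w 1.698 ee [-4.  -1.5 31.4] gw 7.3 91.8
[-2.72750061 -1.73677042  1.1196031 ]
```

```bash
python3 - <<'E'
from h import *
from plant import robot
wc=np.array(json.load(open("wc.json")))
for w in(1.8,1.88,1.94,1.98,2.0,2.02,2.04,2.06,2.08,2.1,2.12):
    f=M.T@robot.state()["contact_force"];wc+=np.clip(.05*f,-.4,.4)*[1,.3,1]
    p,q=wpose(w,1,0,wc);robot.line_to(p,q,v=20);robot.hold(.05);tz,wa=rep(robot,"%.2f"%w)
    if abs(tz)>1.0: break
json.dump(wc.tolist(),open("wc.json","w"))
E
```

```text
1.80 34.54 F [-10.8   3.1   7.5] Tz -0.686 w 1.798 ee [-4.3 -1.3 31.4] gw 7.9 94.7
1.88 34.84 F [-7.7  2.9 -1.8] Tz -0.768 w 1.878 ee [-4.6 -1.1 31.5] gw 8.0 89.7
1.94 35.14 F [ 1.3 -1.8  3.7] Tz -0.593 w 1.938 ee [-5.1 -1.  31.4] gw 8.0 92.3
1.98 35.44 F [-9.5  4.5  1. ] Tz -0.764 w 1.977 ee [-5.  -0.9 31.5] gw 8.1 90.8
2.00 35.74 F [-10.7   5.3   3. ] Tz -0.468 w 1.997 ee [-5.6 -0.6 31.4] gw 7.9 94.1
2.02 36.04 F [-6.3  3.4 -1.9] Tz -0.508 w 2.017 ee [-5.6 -0.5 31.5] gw 7.6 93.9
2.04 36.34 F [-5.8  6.6  0.9] Tz -0.638 w 2.037 ee [-5.6 -0.2 31.5] gw 7.9 95.4
2.06 36.64 F [-4.2  6.7 -2.1] Tz -0.716 w 2.056 ee [-5.6 -0.1 31.5] gw 7.5 95.1
2.08 36.94 F [-2.1  5.4 -0.9] Tz -0.780 w 2.076 ee [-5.6 -0.  31.5] gw 8.0 95.4
2.10 37.24 F [-3.2  7.4 -0.4] Tz -0.880 w 2.096 ee [-5.6  0.1 31.5] gw 7.7 95.5
2.12 37.54 F [-11.5  14.6   2.1] Tz -0.334 w 2.116 ee [-6.   0.5 31.4] gw 7.8 93.0
```

The torque is rising but the grasp has drifted along the plate. I'll regrasp centred and finish with small steps.

```bash
python3 - <<'E'
from h import *
from plant import robot
wc=np.array([-1.9,-1.8,.5])
robot.release();p,q=wpose(2.10,1,0,wc);robot.line_to(p,q,v=40)
robot.grab(90);robot.hold(.1);rep(robot,"regrab")
for w in(2.10,2.115,2.13,2.145,2.16):
    p,q=wpose(w,1,0,wc);robot.line_to(p,q,v=20)
    t=[]
    for i in range(5):
        robot.hold(.03);s=robot.state();t.append(mat(s["ee_rot"])[:,2]@s["torque"])
    rep(robot,"%.3f mean %.3f"%(w,np.mean(t)))
    if -np.mean(t)>1.0: break
E
```

```text
regrab 39.33 F [-2.1  0.9  6.8] Tz -0.020 w 2.100 ee [-1.9 -1.9 30.9] gw 8.2 88.2
2.100 mean -0.037 39.75 F [-2.2  0.8  6.5] Tz -0.060 w 2.100 ee [-1.9 -1.8 30.9] gw 8.2 88.2
2.115 mean -0.189 40.17 F [-2.9  1.9  6. ] Tz -0.197 w 2.115 ee [-1.9 -1.9 30.9] gw 8.2 90.5
2.130 mean -0.353 40.58 F [-2.6  1.3  6.6] Tz -0.355 w 2.130 ee [-1.9 -1.9 30.9] gw 7.7 94.0
2.145 mean -0.536 41.00 F [-2.5  1.4  7.8] Tz -0.525 w 2.145 ee [-1.9 -1.9 30.9] gw 7.7 97.0
2.160 mean -0.601 41.42 F [-2.7  1.4  7.5] Tz -0.636 w 2.159 ee [-1.9 -1.9 30.9] gw 7.8 97.2
```

```bash
python3 - <<'E'
from h import *
from plant import robot
wc=np.array([-1.9,-1.8,.5])
for w in(2.175,2.19,2.205,2.22,2.235):
    p,q=wpose(w,1,0,wc);robot.line_to(p,q,v=20)
    t=[]
    for i in range(4):
        robot.hold(.03);s=robot.state();t.append(mat(s["ee_rot"])[:,2]@s["torque"])
    m=-np.mean(t);rep(robot,"%.3f mean %.3f est wing %.3f"%(w,m,w-m/12))
    if m>1.0 or w-m/12>2.145: break
E
```

```text
2.175 mean 0.663 est wing 2.120 41.80 F [-2.4  1.6  8. ] Tz -0.603 w 2.174 ee [-1.9 -1.9 30.9] gw 8.1 97.3
2.190 mean 0.745 est wing 2.128 42.18 F [-3.2  2.1  8.7] Tz -0.718 w 2.189 ee [-1.9 -1.9 30.9] gw 7.8 97.5
2.205 mean 0.796 est wing 2.139 42.57 F [-2.9  1.7  9.3] Tz -0.830 w 2.204 ee [-1.9 -1.9 30.9] gw 8.2 97.7
2.220 mean 0.898 est wing 2.145 42.95 F [-4.9  2.  10.3] Tz -0.917 w 2.219 ee [-1.9 -1.8 30.9] gw 8.0 100.0
```

```bash
python3 - <<'E'
from h import *
from plant import robot
wc=np.array([-1.9,-1.8,.5])
for w in(2.23,2.24,2.25):
    p,q=wpose(w,1,0,wc);robot.line_to(p,q,v=20)
    t=[]
    for i in range(4):
        robot.hold(.03);s=robot.state();t.append(mat(s["ee_rot"])[:,2]@s["torque"])
    m=-np.mean(t);rep(robot,"%.3f mean %.3f est wing %.3f"%(w,m,w-m/12))
    if m>1.0: break
E
```

```text
2.230 mean 1.066 est wing 2.141 43.33 F [-2.9  1.3 10.3] Tz -1.094 w 2.229 ee [-1.9 -1.9 30.9] gw 7.8 102.5
```

The torque has passed 1 N m, so the screw is tight. I'll let go, retreat, and confirm the view and bystanders before handing in.

```bash
python3 - <<'E'
from h import *
from plant import robot,viewer
robot.release();rep(robot,"open");s=robot.state()
robot.line_to((s["ee_pos"]+130*Z).tolist(),v=120)
p=robot.state()["ee_pos"];robot.line_to((p-40*X-170*Y).tolist(),v=250);robot.hold(.3)
c=viewer.read_camera("top")
P,u,v=cloud(c,np.ones((384,512),bool));hsv=cv2.cvtColor(c["img"],cv2.COLOR_BGR2HSV)[v,u];L=(P-H)@M
k=(abs(L[:,0])<40)&(abs(L[:,1])<40)&(L[:,2]>45)&(L[:,2]<75);W=L[k][:,:2];print("wings",W.mean(0).round(1),np.linalg.svd(W-W.mean(0),full_matrices=False)[2][0].round(2))
rep(robot)
d=viewer.read_camera("scene");T=c["img"]
cv2.imwrite("pics/end.png",np.hstack([cv2.resize(d["img"],(400,300)),cv2.resize(T[140:260,170:330],(400,300))]))
E
```

```text
open 44.07 F [-0.7 -0.  -0.1] Tz 0.035 w 2.230 ee [-1.9 -1.8 30.5] gw 85.6 0.0
wings [-1.1 -1.7] [-0.86  0.5 ]
 46.69 F [ 0.5 -0.9 -0.2] Tz -0.002 w 2.229 ee [ -41.8 -171.1  160. ] gw 85.2 0.0
```

View pics/end.png

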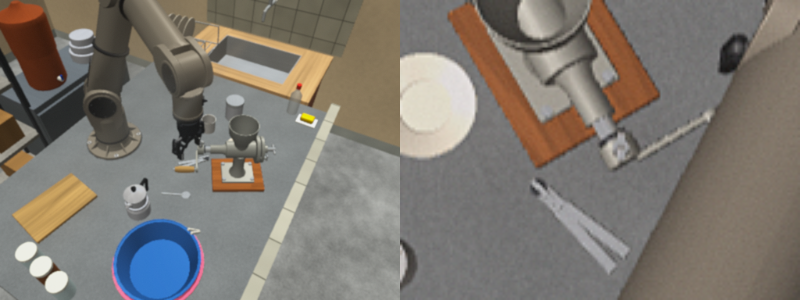

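The end view shows the wings turned to about 2.1 rad, with the plate axis matching. The crank is level, the bystanders are in place and the gripper is clear.

```bash
python3 -c "
from plant import ticket
print(ticket.sign_off())"
```

```text
the job is handed in; nothing more can be done
None
```

I centred the crank on the flat, turned the wing screw in until the torque passed 1 N m (wings at about 2.1 rad), let go of everything, and handed the job in at about 47 s. The sign-off returned no verdict, and I didn't measure the screw's force on the flat directly.

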